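# Lengthen the telescoping shoe tree by one hole

## Robot

A 6-joint arm with a two-finger parallel gripper is mounted at the origin on a cart in front of the work surface, level with it; the furniture and walls round the work are solid. World frame = base frame: x ahead of the robot, y to its left, z up, the work surface at z = 0. Lengths are in m, angles in rad, forces in N, time in s.
With the tool pointing down it reaches from about 0.35 to 0.775 m from the base axis. Payload 5.5 kg.
Tool frame: the origin (TCP) lies on the centre line of the jaws, within the pads' length; the fingertips stand 11 mm ahead of it and the grasp point (between the pads) lies 8 mm behind it (env.tip_extent is the distance from the TCP to the fingertips, in m); z points along the fingers, y is the line along which they close (so a half turn about z gives the same grasp; the last joint's range is limited). The gripper opens to 85 mm and grips with 20 to 120 N. Pads are 22 mm wide; open, the fingers measure 114 mm over their backs; the gripper's body (76 mm by 85 mm) begins 54 mm behind the grasp point. The pads swing forward as they close: fully open they stand 13 mm farther back than shut.
Start: joints at [-1.338, 0.313, 0.046, 1.304, 0, 1.431], TCP at [0.209, -0.536, 0.242] pointing down, gripper open.
Joint ranges: [-2.76, 2.76], [-0.86, 1.69], [-1.03, 1.26], [-2.2, 2.34], [-1.47, 1.5], [-3.14, 3.14]. Speed limits (rad/s): [2.57, 2.57, 3.14, 3.14, 3.14, 3.14].

## Interface

Orientations are given as a unit quaternion [w, x, y, z].
In Python, from workcell import env gives the robot as it stands.
- The arm moves only by the shell command python3 -m jog 'ROWS' [FORCE]. ROWS is JSON, a list of rows, each a list of 5 numbers: the gripper's target within -1 to 1 (shut at 1, half-way at 0, fully open at -1), then the shift along the tool's x, y, z in m, then the turn about the tool's z in degrees. In form: [[fingers, tx, ty, tz, turn], ...]. A call has 1 to 5 rows; each row shifts and turns the commanded pose from where the row before left it, along the tool's axes as they then stand; what a row does not reach is not made up. A row lasts 1/12 s, in which the tool goes at most 41.7 mm and 7.16 degrees, less where a joint would pass 70% of its speed; a pose out of reach is approached as far as the arm can. A call is refused whole if a number of a shift passes 0.0417 or a number of a turn 7.16, either way. A call with a gripper value outside its range is refused whole. The fingers move at their own pace and stop on an object; FORCE is the grip in N (left out, the last holds). Time passes only in rows, so rows that do not move let the fingers close. It gives the time, the measured TCP pose, the force, the opening and the grip force at its end, in the units of the state.
- env.get_state(): the state, without advancing time (a new reading comes with each control period).
- env.read_camera(name): name is "scene" or "top"; returns a dict with "img" (400x640x3 uint8, red, green, blue), "fov_y" (degrees; the focal length in pixels is half the picture's height over the tangent of half this angle, whatever the lens; pixels are square), "cx", "cy" (the principal point, pixels), "T" (4x4, takes a point from camera to world coordinates). Camera axes: x right, y up, looking along -z (the intrinsics and any distortion apply to the point x, -y, -z); pixel columns grow to the right and rows downward; lengths in m; the calibration is good to about 2 mm. A picture is of the moment at which its call begins. There is no depth.
- env.hand_in(): hands the job in; it is judged then, once.
The state is a dict: "clock": time; "joint_pos": joint angles; "qvel": joint speeds; "tau": joint torques, N m; "tcp_pos": TCP position; "orientation": TCP orientation; "wrist_force": force on the tool from outside, world axes, zero at the start; "ft_torque": the same for the moment, N m; "finger_gap": finger opening in m; "grip_force": force on a finger pad.
Only numpy, scipy, OpenCV 4.12 (cv2) and the standard library are available. Lean on these libraries where they do the work, as an engineer would, in place of code of your own. Each camera call takes 0.05 s, during which the arm holds its last target. There are 200 camera calls.

## Task

Make the shoe tree one hole longer: press its brass snap button flush with the blue sleeve and, keeping it down until it lets go, slide the sleeve away from the heel block until the button snaps up in the next hole. Then press back gently on the nose of the wooden toe to make sure that the lock holds, and leave the tree locked. Use gentle force throughout and do not disturb the things standing round it.

Things in the scene. Friction and masses are not known exactly. Their poses are not given: they have to be found in the camera images.
- shoe_tree: Telescoping shoe tree on a dark board 90x225x12 mm, fixed to the table. Origin: on the table under the snap button; z up, +y along the level tube from heel block (y = -135 mm, top 93 mm high) to toe = lengthening; x across. Blue square sleeve 30x30x124 mm, top face 75 mm high. On rubber feet: sinks 2.5 mm under a 10 N press, springs back. Over 30 N of finger force damages it.
- button_top (a point): Crown of the domed brass snap button, 10 mm across, on the inner tube (fixed along y). Stands 5.5 mm out of a 12 mm hole in the sleeve's top. Spring 2 N, flush 4.2 N. Held flush by a flat fingertip, 5 to 10 N along +y make the hole's edge ride over the dome; then the sleeve, button under it, slides with 2 to 4 N. Not pressed, it locks the sleeve rigidly (1 to 2 mm play each way).
- snap_button (a joint): How far the snap button is pressed down, m: 0 = fully up, 0.0055 = flush with the sleeve's top face, 0.0075 = under the sleeve's wall.
- sleeve (a joint): Travel of sleeve, ridge and toe in the lengthening direction, m: 0 = first hole (start), end stop 0.046. The next hole, behind the first one, is in a steel index plate let into the sleeve's top and set by screws, so its distance from the first is not known: 0.025 to 0.037. There the button springs up by itself and stops the sleeve rigidly.
- thumb_ridge (a point): Middle of the top edge of the black thumb ridge across the sleeve, on the face towards the button. Ridge: 30 mm long across the tube, 6 mm thick, 10.7 mm above the sleeve's top face; at the start this face is 12 mm from the button's axis in +y of shoe_tree. Moves with the sleeve; a fingertip pressing the button can push the sleeve along by this face.
- toe: The wooden toe on the front end of the sleeve, moving with it: a round cone 50 mm long, 56 mm across at its widest, its axis level and 60 mm above the table. Origin: centre of its rear face, on the axis; +y (as shoe_tree's) points out of the nose.
- toe_end (a point): Centre of the toe's flat nose, a disc about 32 mm in diameter facing +y of shoe_tree, 60 mm above the table; 112 mm from the button's axis at the start. It can be pressed back (towards -y) from beyond the nose.
- pigment_jar_mid (a point): Centre of the dark green pigment jar with white cap (53 mm diameter, 57 mm high), a bystander.
- thread_cone_mid (a point): Centre of the gold thread cone (33 mm diameter, 66 mm high), a bystander.
- wax_block_mid (a point): Centre of the blue wax block (40 x 72 x 32 mm high), a bystander.
- cream_pot_mid (a point): Centre of the white cream pot (43 mm diameter, 58 mm high), a bystander.

How it is judged:
On the way, in this order (a step that is already met when the one before it is completed fails the run):
1. the snap button is pressed flush while the sleeve is still at its first hole (value of joint snap_button above 0.0045 m and value of joint sleeve below 0.003 m), for 0.05 s.
2. the sleeve has slid out to its next hole and the button has snapped up in it (value of joint sleeve above 0.022 m and value of joint snap_button below 0.0015 m), for 0.1 s.
3. the toe is pressed back with at least 3 N and the lock holds (all of step 2 and contact force between the fingers and toe above 3 N), for 0.1 s.
At the end, for the whole second after the job is handed in: The sleeve stands more than 22 mm out from its first hole, at rest, with the snap button up (pressed less than 1.5 mm) in the next hole (all of step 2 and velocity of joint sleeve below 0.005 m/s); the robot touches nothing.
It fails at once if the fingers push on the shoe tree with more than 30 N (contact force between the fingers and shoe_tree above 30 N).
It fails at once if the pigment jar is moved by more than 15 mm (distance of pigment_jar_mid from where it was at the start of the episode above 0.015 m).
It fails at once if the thread cone is moved by more than 15 mm (distance of thread_cone_mid from where it was at the start of the episode above 0.015 m).
It fails at once if the wax block is moved by more than 15 mm (distance of wax_block_mid from where it was at the start of the episode above 0.015 m).
It fails at once if the cream pot is moved by more than 15 mm (distance of cream_pot_mid from where it was at the start of the episode above 0.015 m).
It also fails if it takes over 43 s, if anything falls off the work surface, if the arm or the gripper's body presses on something with over 40 N, if the wrist force passes 120 N, or if a joint passes its speed limit or range.

## Working session

There is one attempt and no reset: what is moved stays moved. The work goes in short steps, Python scripts to look and compute and a shell command to move; the robot and the scene stay as the last step left them, time stands still between calls to the robot, and variables do not carry over. Pictures are saved under pics/ and viewed, at most 10 in all, crops included, and the job is handed in when it is done.

```bash
ls; mkdir -p pics; python3 - <<'E'
from workcell import env
import cv2
s=env.get_state()
for k in s: print(k,s[k])
print(env.tip_extent)
for n in("scene","top"):
    c=env.read_camera(n)
    cv2.imwrite(f"pics/{n}0.png",c["img"][:,:,::-1])
    print({k:c[k] for k in c if k!="img"})
E
```

```text
pics
clock 0.0
joint_pos [-1.33759786e+00  3.13975461e-01  4.49996665e-02  1.30358320e+00
  3.80160235e-05  1.43121039e+00]
qvel [-0.00061929  0.00031032 -0.0011753   0.00077134  0.00166373  0.00053278]
tau [-1.07636570e-03 -4.80626249e+01  2.98534530e+01  1.93396368e-02
 -1.22056799e-04  2.81330735e-06]
tcp_pos [ 0.20931934 -0.53503924  0.24143149]
orientation [-8.81256655e-04  9.82678829e-01  1.85314713e-01 -2.22496401e-05]
wrist_force [ 0.37908356  0.34807966 -0.45567479]
ft_torque [-0.05261527 -0.05790001  0.01631034]
grip_force 0.0
finger_gap 0.08515901428234425
0.011
{'fov_y': 54.205631752997384, 'cx': 320.43508817617334, 'cy': 202.7551354544865, 'T': array([[-0.85691256,  0.29690422, -0.42136534,  0.19313933],
       [-0.51521   , -0.51888508,  0.68214143,  0.53626582],
       [-0.01610952,  0.80162719,  0.59760717,  0.58558334],
       [ 0.        ,  0.        ,  0.        ,  1.        ]])}
{'fov_y': 52.942567121286004, 'cx': 325.20360232253876, 'cy': 199.73545383177745, 'T': array([[ 0.01582619,  0.99553942, -0.09300963,  0.45855771],
       [-0.99981241,  0.01471779, -0.01259096, -0.06661819],
       [-0.0111659 ,  0.09319145,  0.99558559,  0.93627344],
       [ 0.        ,  0.        ,  0.        ,  1.        ]])}
```

View pics/scene0.png

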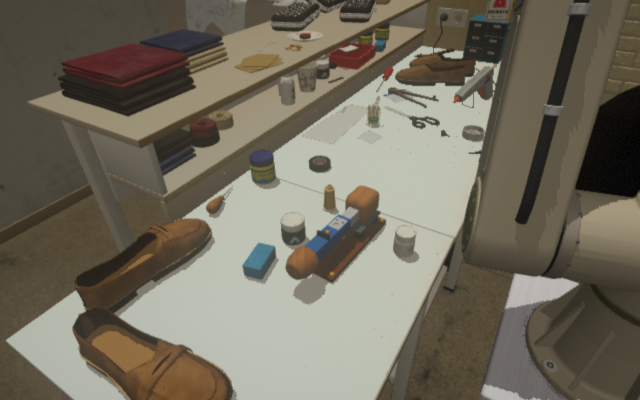

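View pics/top0.png

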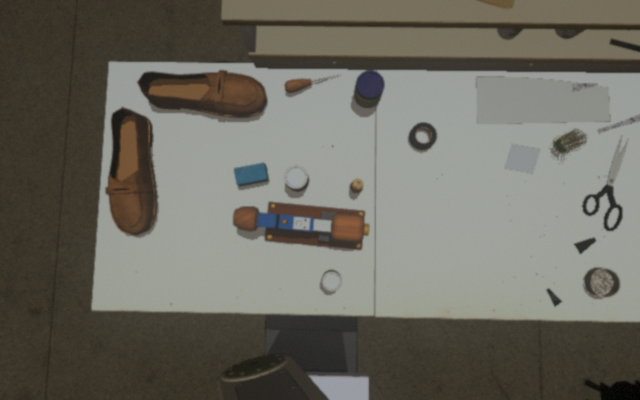

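The scene view shows the tree around (335,235) with its toe at (300,262). In the top view the toe is at (245,218), the heel at (350,228) and the cream pot at (331,281). The jar is at (297,179), the thread cone at (356,186) and the wax block at (251,174). I'll zoom in next.

```bash
python3 - <<'E'
import cv2,numpy as np
a=cv2.imread("pics/top0.png")[190:260,225:380]; b=cv2.imread("pics/scene0.png")[180:285,280:390]
a=cv2.resize(a,None,fx=5,fy=5,interpolation=cv2.INTER_CUBIC)
cv2.imwrite("pics/a.png",cv2.convertScaleAbs(a,alpha=1.5))
b=cv2.resize(b,None,fx=5.5,fy=5.5,interpolation=cv2.INTER_CUBIC);cv2.imwrite("pics/b.png",cv2.convertScaleAbs(b,alpha=1.4))
E
```

```text
(no output)
```

View pics/a.png

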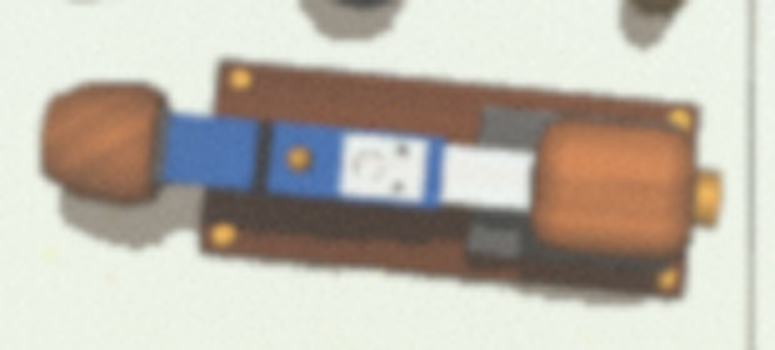

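View pics/b.png

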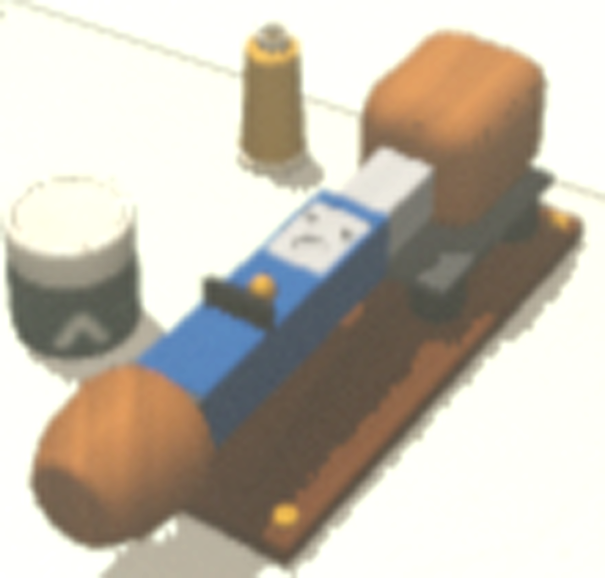

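Crop findings: in the top view the button is at about (284.8,221.6), the ridge at (277.6,221.2), the nose at (233.4,218) and the plate hole at (299,223). In the scene view the button is at about (327.8,231.6).

```bash
cat > h.py <<'E'
from workcell import env
import numpy as np
from scipy.spatial.transform import Rotation as R
def ray(c,u,v):
    f=200/np.tan(np.radians(c["fov_y"]/2)); d=np.array([(u-c["cx"])/f,-(v-c["cy"])/f,-1]); return c["T"][:3,3],c["T"][:3,:3]@d
def atz(c,u,v,z):
    o,d=ray(c,u,v); return o+d*(z-o[2])/d[2]
E
python3 - <<'E'
from h import *
t=env.read_camera("top");s=env.read_camera("scene")
b=atz(t,284.5,221.3,.080);print("button top",b,"scene",atz(s,327.5,231.3,.080))
o1,d1=ray(t,284.5,221.3);o2,d2=ray(s,327.5,231.3)
k=np.linalg.lstsq(np.c_[d1,-d2],o2-o1,rcond=None)[0];print("tri",o1+d1*k[0],o2+d2*k[1])
n=atz(t,233.2,217.8,.06);r=atz(t,277.3,220.9,.0857);e=atz(t,313,224.2,.075);h=atz(t,298.8,222.7,.075)
print("nose",n,"ridge",r,"rear",e,"hole",h)
for p in(n,r,e,h):print(np.linalg.norm((p-b)[:2]),np.degrees(np.arctan2(*(b-p)[1::-1])))
# board edges: corners in crop
C=[(222,62),(697,105),(205,252),(683,295)]
P=[atz(t,225+x/5-.4,190+y/5-.4,.012) for x,y in C];print(np.array(P))
for i,j in((1,0),(3,2)):print(np.degrees(np.arctan2(*(P[j]-P[i])[1::-1])),np.linalg.norm(P[j]-P[i]))
for i,j in((2,0),(3,1)):print(np.degrees(np.arctan2(*(P[j]-P[i])[1::-1])),np.linalg.norm(P[j]-P[i]))
q=env.get_state()["orientation"];print(R.from_quat(np.r_[q[1:],q[0]]).as_matrix())
E
```

```text
button top [0.49107459 0.0303001  0.08      ] scene [0.4890298  0.03291516 0.08      ]
tri [0.4911724  0.03059164 0.07742419] [0.49057034 0.03029448 0.07736769]
nose [0.49775571 0.14511282 0.06      ] ridge [0.49147011 0.04495326 0.0857    ] rear [ 0.48599765 -0.03041519  0.075     ] hole [4.88737852e-01 9.80592554e-05 7.50000000e-02]
0.11500694923594641 -93.3303709839797
0.014658501985939786 -91.54616682542421
0.060927177658103016 85.22011570854563
0.030292301042464723 85.57583146680916
[[ 0.53772066  0.07502835  0.012     ]
 [ 0.52109759 -0.14467526  0.012     ]
 [ 0.45013587  0.08031128  0.012     ]
 [ 0.43408164 -0.13888377  0.012     ]]
85.67316919294092 0.22033158007497394
85.81103748995564 0.21978218394071625
-3.4517747688609504 0.0877439741376513
-3.8077987213637865 0.08720846769068988
[[ 9.31321720e-01  3.64197481e-01 -2.19621050e-04]
 [ 3.64197504e-01 -9.31321142e-01  1.05330564e-03]
 [ 1.79073536e-04 -1.06095186e-03 -9.99999421e-01]]
```

```bash
python3 -m jog '[[1,0,0,0,-7.16],[1,0,0,0,-7.16],[1,0,0,0,-7.16],[1,0,0,0,-7.16],[1,0,0,0,-7.16]]' 20; python3 -m jog '[[1,0,0,0,-7.16],[1,0,0,0,-7.16],[1,0,0,0,-7.16],[1,0,0,0,-7.16],[1,0,0,0,0]]'; for i in 1 2 3; do python3 -m jog '[[1,0.037,0.015,0,0],[1,0.037,0.015,0,0],[1,0.037,0.015,0,0],[1,0.037,0.015,0,0],[1,0.037,0.015,0,0]]'; done
```

```text
clock: 0.62
tcp_pos: [0.2094, -0.5354, 0.242]
orientation: [-0.0, 0.877, 0.481, 0.0]
wrist_force: [-0.1, 0.8, 1.1]
finger_gap: 0.0257
grip_force: 0.0
clock: 1.03
tcp_pos: [0.2094, -0.5354, 0.2421]
orientation: [-0.0, 0.731, 0.682, 0.0]
wrist_force: [-0.7, -0.6, -0.4]
finger_gap: -0.0002
grip_force: 0.0
clock: 1.45
tcp_pos: [0.298, -0.3548, 0.2421]
orientation: [-0.0, 0.734, 0.679, 0.0]
wrist_force: [0.5, 0.4, 0.3]
finger_gap: 0.0
grip_force: 0.0
clock: 1.87
tcp_pos: [0.3865, -0.1757, 0.2425]
orientation: [0.0, 0.734, 0.679, 0.0]
wrist_force: [0.6, -0.5, 0.4]
finger_gap: 0.0002
grip_force: 0.0
clock: 2.28
tcp_pos: [0.4749, 0.0035, 0.2424]
orientation: [0.0, 0.734, 0.679, 0.0]
wrist_force: [0.6, 0.1, 0.7]
finger_gap: -0.0
grip_force: 0.0
```

```bash
python3 -m jog '[[1,0.013,0.007,0.02,0],[1,0,0,0.03,0],[1,0,0,0.03,0],[1,0,0,0.02,0],[1,0,0,0,0]]'; python3 -m jog '[[1,0,0,0,0]]';  python3 - <<'E'
from h import *
import cv2
c=env.read_camera("scene");t=env.read_camera("top")
a=cv2.resize(c["img"][170:270,280:380,::-1],None,fx=5,fy=5,interpolation=cv2.INTER_CUBIC)
b=cv2.resize(t["img"][170:270,240:300,::-1],None,fx=5,fy=5,interpolation=cv2.INTER_CUBIC)
cv2.imwrite("pics/c.png",cv2.convertScaleAbs(np.hstack([a,b]),alpha=1.5))
s=env.get_state();print(s["tcp_pos"],s["wrist_force"])
E
```

```text
clock: 2.7
tcp_pos: [0.4791, 0.0147, 0.1381]
orientation: [-0.003, 0.733, 0.68, -0.003]
wrist_force: [-0.3, 0.1, 0.5]
finger_gap: 0.0002
grip_force: 0.0
clock: 2.78
tcp_pos: [0.4814, 0.0141, 0.1417]
orientation: [-0.001, 0.733, 0.68, -0.001]
wrist_force: [0.6, 0.4, 1.5]
finger_gap: 0.0006
grip_force: 0.0
[0.48336141 0.01367247 0.14370097] [-0.29192883  0.15244505  0.7326358 ]
```

View pics/c.png

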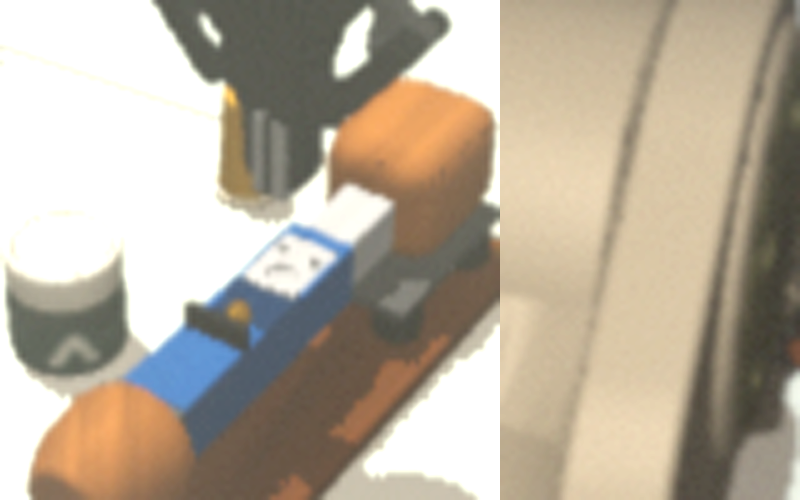

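```bash
python3 -m jog '[[1,0,0,0,0],[1,0,0,0,0]]'; python3 -m jog '[[1,0.008,0.003,0,0],[1,0.008,0.003,0.01,0],[1,0,0,0.012,0],[1,0,0,0.012,0],[1,0,0,0,0]]'; python3 -m jog '[[1,0,0,0,0],[1,0,0,0,0],[1,0,0,0,0]]'
```

```text
clock: 3.05
tcp_pos: [0.4836, 0.0136, 0.1439]
orientation: [0.001, 0.733, 0.68, 0.001]
wrist_force: [0.0, 0.5, -0.2]
finger_gap: 0.0002
grip_force: 0.0
clock: 3.47
tcp_pos: [0.4882, 0.0304, 0.1058]
orientation: [-0.001, 0.732, 0.681, -0.001]
wrist_force: [-0.8, 0.1, -0.8]
finger_gap: -0.0006
grip_force: 0.0
clock: 3.72
tcp_pos: [0.4902, 0.0296, 0.1089]
orientation: [0.0, 0.732, 0.681, 0.0]
wrist_force: [0.3, 0.0, 0.5]
finger_gap: -0.0003
grip_force: 0.0
```

```bash
python3 - <<'E'
from h import *
import cv2
c=env.read_camera("scene")
a=cv2.resize(c["img"][190:270,280:370,::-1],None,fx=7,fy=7,interpolation=cv2.INTER_CUBIC)
cv2.imwrite("pics/d.png",cv2.convertScaleAbs(a,alpha=1.5))
s=env.get_state();p=s["tcp_pos"];print(p)
# project tip corners into crop
q=s["orientation"];M=R.from_quat(np.r_[q[1:],q[0]]).as_matrix()
f=200/np.tan(np.radians(c["fov_y"]/2))
def pr(w):
    x=c["T"][:3,:3].T@(w-c["T"][:3,3]);return ((c["cx"]-f*x[0]/x[2]+.5-280)*7,(c["cy"]+f*x[1]/x[2]+.5-190)*7)
for dx,dy in((.011,0),(-.011,0),(.011,.01),(.011,-.01)):print(dx,dy,pr(p+M@[dx,dy,.011]))
print(pr(np.array([.4905,.0303,.0805])))
E
```

```text
[0.49019788 0.02950505 0.10893592]
0.011 0 (np.float64(315.65949421995776), np.float64(256.5656880648351))
-0.011 0 (np.float64(360.21648280322626), np.float64(214.74402779216825))
0.011 0.01 (np.float64(286.06994882351194), np.float64(243.48698263614676))
0.011 -0.01 (np.float64(345.61919309838197), np.float64(269.8080029133144))
(np.float64(336.146713336197), np.float64(284.2830252674294))
```

View pics/d.png

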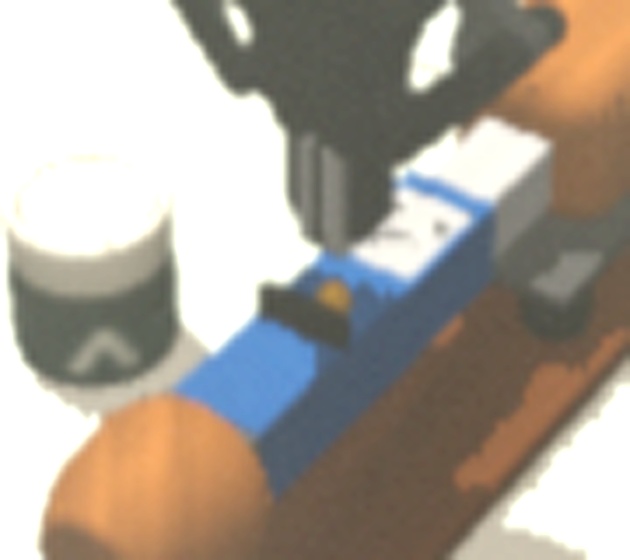

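The tip shows at about (323,247) in the crop and the button at (333,294). The tip is just behind and above the button, within a few mm of the calibration. I'll find the ridge by touch, with the tip kept above the button crown.

```bash
python3 -m jog '[[1,-0.002,0,0.005,0],[1,0,0,0.006,0],[1,0,0,0.004,0],[1,0,0,0,0],[1,0,0,0,0]]'; python3 -m jog '[[1,0.001,0,0,0],[1,0.001,0,0,0],[1,0,0,0,0],[1,0,0,0,0]]'
```

```text
clock: 4.18
tcp_pos: [0.4889, 0.0274, 0.0928]
orientation: [-0.0, 0.733, 0.681, -0.0]
wrist_force: [0.4, 0.2, -0.1]
finger_gap: 0.0001
grip_force: 0.0
clock: 4.52
tcp_pos: [0.4897, 0.0295, 0.0935]
orientation: [0.0, 0.732, 0.681, 0.0]
wrist_force: [0.1, -0.7, 0.9]
finger_gap: 0.0001
grip_force: 0.0
```

```bash
for i in 1 2 3 4; do python3 -m jog '[[1,0.001,0,0,0],[1,0,0,0,0],[1,0,0,0,0]]'|grep -E "tcp|wrist"; done
```

```text
tcp_pos: [0.4897, 0.0305, 0.0933]
wrist_force: [-0.4, -0.4, -0.3]
tcp_pos: [0.4897, 0.0315, 0.0933]
wrist_force: [-0.1, 0.3, 0.3]
tcp_pos: [0.4898, 0.0324, 0.0933]
wrist_force: [-0.3, -0.1, -0.3]
tcp_pos: [0.4899, 0.0333, 0.0933]
wrist_force: [-0.1, -1.2, -0.0]
```

```bash
for i in 1 2 3; do python3 -m jog '[[1,0.001,0,0,0],[1,0,0,0,0],[1,0,0,0,0]]'|grep -E "tcp|wrist"; done
```

```text
tcp_pos: [0.4899, 0.0341, 0.0933]
wrist_force: [0.0, -2.5, -0.1]
tcp_pos: [0.49, 0.0345, 0.0933]
wrist_force: [-0.2, -6.6, -0.3]
tcp_pos: [0.49, 0.0349, 0.0933]
wrist_force: [-0.9, -8.8, -0.3]
```

```bash
python3 -m jog '[[1,-0.0025,0,0,0],[1,-0.0005,0,0,0],[1,0,0,0,0],[1,0,0,0,0]]'|grep -E "tcp|wrist"; for i in 1 2 3; do python3 -m jog '[[1,0,0,0.001,0],[1,0,0,0.001,0],[1,0,0,0,0],[1,0,0,0,0]]'|grep -E "tcp|wrist"; done
```

```text
tcp_pos: [0.4899, 0.0337, 0.0933]
wrist_force: [0.7, -0.7, -0.5]
tcp_pos: [0.49, 0.0336, 0.0913]
wrist_force: [-0.8, 0.4, 0.2]
tcp_pos: [0.49, 0.0336, 0.0894]
wrist_force: [-0.9, 1.3, 3.7]
tcp_pos: [0.49, 0.0335, 0.0873]
wrist_force: [0.3, 1.2, 3.6]
```

```bash
for i in 1 2 3; do python3 -m jog '[[1,0,0,0.001,0],[1,0,0,0,0],[1,0,0,0,0]]'|grep -E "tcp|wrist"; done
```

```text
tcp_pos: [0.49, 0.0335, 0.0863]
wrist_force: [0.6, 2.4, 4.1]
tcp_pos: [0.49, 0.0335, 0.0853]
wrist_force: [0.1, 1.1, 4.5]
tcp_pos: [0.49, 0.0334, 0.0845]
wrist_force: [-0.2, 1.7, 5.7]
```

```bash
python3 -m jog '[[1,0,0,0.001,0],[1,0,0,0,0],[1,0,0,0,0]]'|grep -E "tcp|wrist"; for i in 1 2 3; do python3 -m jog '[[1,0.001,0,0,0],[1,0,0,0,0],[1,0,0,0,0]]'|grep -E "tcp|wrist"; done
```

```text
tcp_pos: [0.49, 0.0335, 0.0838]
wrist_force: [-1.1, 2.9, 8.2]
tcp_pos: [0.4901, 0.0338, 0.0839]
wrist_force: [-1.7, -0.7, 8.3]
tcp_pos: [0.4901, 0.0341, 0.0838]
wrist_force: [-1.7, -2.9, 8.6]
tcp_pos: [0.4902, 0.0349, 0.0839]
wrist_force: [-2.0, -3.8, 8.4]
```

```bash
for i in 1 2 3 4 5 6; do python3 -m jog '[[1,0.001,0,0,0],[1,0,0,0,0]]'|grep -E "tcp|wrist"; done
```

```text
tcp_pos: [0.4902, 0.0356, 0.0839]
wrist_force: [-1.9, -4.8, 8.5]
tcp_pos: [0.4903, 0.0361, 0.0839]
wrist_force: [-2.2, -7.5, 8.9]
tcp_pos: [0.4903, 0.0366, 0.0839]
wrist_force: [-1.3, -8.2, 8.7]
tcp_pos: [0.4904, 0.0379, 0.0839]
wrist_force: [-1.9, -5.6, 9.4]
tcp_pos: [0.4905, 0.0399, 0.0838]
wrist_force: [-1.2, -2.8, 7.4]
tcp_pos: [0.4906, 0.041, 0.0838]
wrist_force: [-2.5, -3.0, 8.2]
```

```bash
for i in 1 2 3 4 5; do python3 -m jog '[[1,0.001,0,0,0],[1,0.001,0,0,0],[1,0,0,0,0]]'|grep -E "tcp|wrist"; done
```

```text
tcp_pos: [0.4908, 0.0431, 0.0839]
wrist_force: [-1.9, -2.9, 8.9]
tcp_pos: [0.491, 0.045, 0.0839]
wrist_force: [-1.6, -4.0, 8.4]
tcp_pos: [0.4911, 0.0471, 0.0839]
wrist_force: [-1.4, -3.0, 9.9]
tcp_pos: [0.4913, 0.049, 0.0839]
wrist_force: [-1.5, -3.2, 8.5]
tcp_pos: [0.4914, 0.0511, 0.0839]
wrist_force: [-1.3, -2.9, 8.2]
```

```bash
python3 -m jog '[[1,0.001,0,-0.001,0],[1,0.001,0,-0.001,0],[1,0.001,0,-0.001,0],[1,0.001,0,0,0],[1,0.001,0,0,0]]'|grep -E "tcp|wrist"; for i in 1 2 3 4 5 6 7; do python3 -m jog '[[1,0.001,0,0,0],[1,0,0,0,0]]'|grep -E "tcp|wrist"; done
```

```text
tcp_pos: [0.4918, 0.056, 0.0859]
wrist_force: [0.9, -4.1, 0.4]
tcp_pos: [0.4917, 0.0583, 0.086]
wrist_force: [-0.1, -1.0, 0.4]
tcp_pos: [0.4912, 0.0599, 0.0859]
wrist_force: [0.1, -0.2, 2.8]
tcp_pos: [0.4913, 0.0608, 0.086]
wrist_force: [-1.1, 0.7, -0.9]
tcp_pos: [0.4916, 0.0616, 0.0861]
wrist_force: [0.7, 0.3, -0.5]
tcp_pos: [0.4917, 0.0623, 0.0861]
wrist_force: [-0.9, -1.5, 0.5]
tcp_pos: [0.4918, 0.0633, 0.0862]
wrist_force: [-0.6, -1.7, 0.4]
tcp_pos: [0.4919, 0.0642, 0.0862]
wrist_force: [-2.0, -2.7, 0.4]
```

```bash
for i in 1 2 3; do python3 -m jog '[[1,0.001,0,0,0],[1,0,0,0,0],[1,0,0,0,0]]'|grep -E "tcp|wrist"; done
```

```text
tcp_pos: [0.4919, 0.0646, 0.0862]
wrist_force: [-1.2, -4.8, -0.3]
tcp_pos: [0.4919, 0.0649, 0.0861]
wrist_force: [-1.1, -7.1, 0.4]
tcp_pos: [0.4919, 0.0652, 0.0861]
wrist_force: [-2.8, -9.2, 0.3]
```

```bash
python3 -m jog '[[1,-0.004,0,0,0],[1,-0.001,0,-0.005,0],[1,0,0,-0.02,0],[1,0,0,-0.02,0],[1,0,0,0,0]]'|grep -E "tcp|wrist"; python3 - <<'E'
from h import *
import cv2
c=env.read_camera("scene")
a=cv2.resize(c["img"][190:290,270:380,::-1],None,fx=5,fy=5,interpolation=cv2.INTER_CUBIC)
cv2.imwrite("pics/e.png",cv2.convertScaleAbs(a,alpha=1.5))
E
```

```text
tcp_pos: [0.4948, 0.0628, 0.1353]
wrist_force: [1.0, -0.0, 0.5]
```

View pics/e.png

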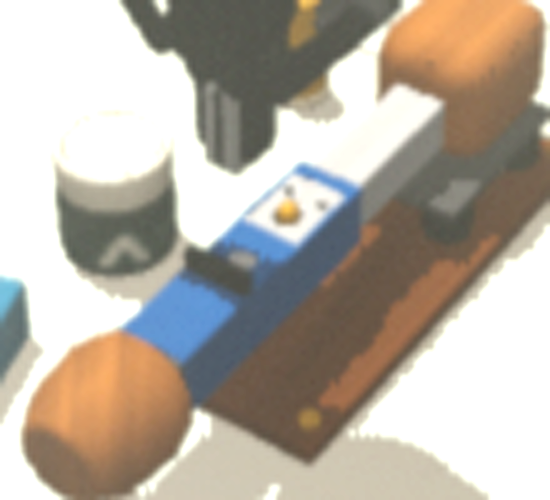

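The brass button now stands up in the index plate's hole at crop (287,212), so the sleeve is locked. The first hole, at (243,262), is empty. Next I'll move over beyond the nose.

```bash
python3 -m jog '[[1,0.03,0,0,0],[1,0.035,0,0,0],[1,0.035,0,0,0],[1,0.03,0,0,0],[1,0.01,0,0,0]]'|grep -E "tcp|wrist"; python3 -m jog '[[1,0,0,0,0],[1,0,0,0,0],[1,0,0,0,0]]'
```

```text
tcp_pos: [0.5021, 0.2057, 0.1306]
wrist_force: [-0.3, -0.7, -0.1]
clock: 15.07
tcp_pos: [0.5018, 0.2012, 0.1308]
orientation: [-0.0, 0.733, 0.681, -0.001]
wrist_force: [-0.2, -0.1, 0.1]
finger_gap: -0.0
grip_force: 0.0
```

```bash
python3 -m jog '[[1,0,0,0.015,0],[1,0,0,0.02,0],[1,0,0,0.02,0],[1,0,0,0.012,0],[1,0,0,0,0]]'|grep -E "tcp|wrist"; python3 -m jog '[[1,-0.004,0,0,0],[1,-0.003,0,0,0],[1,0,0,0,0],[1,0,0,0,0]]'|grep -E "tcp|wrist"; for i in 1 2 3 4; do python3 -m jog '[[1,-0.001,0,0,0],[1,-0.001,0,0,0],[1,0,0,0,0],[1,0,0,0,0]]'|grep -E "tcp|wrist"; done
```

```text
tcp_pos: [0.5001, 0.1999, 0.0615]
wrist_force: [-0.4, 0.4, -0.9]
tcp_pos: [0.5026, 0.1946, 0.0654]
wrist_force: [0.4, 0.1, -1.1]
tcp_pos: [0.5016, 0.1931, 0.0644]
wrist_force: [0.1, 0.5, 0.3]
tcp_pos: [0.5014, 0.191, 0.0642]
wrist_force: [0.5, -1.6, 0.1]
tcp_pos: [0.5013, 0.1889, 0.0643]
wrist_force: [0.3, -0.0, 0.3]
tcp_pos: [0.5011, 0.1869, 0.0643]
wrist_force: [0.0, 0.7, -0.8]
```

```bash
for i in 1 2 3 4; do python3 -m jog '[[1,-0.001,0,0,0],[1,0,0,0,0],[1,0,0,0,0]]'|grep -E "tcp|wrist"; done
```

```text
tcp_pos: [0.501, 0.186, 0.0643]
wrist_force: [0.2, -0.1, 0.1]
tcp_pos: [0.501, 0.1852, 0.0643]
wrist_force: [0.5, 1.4, -0.3]
tcp_pos: [0.501, 0.1841, 0.0643]
wrist_force: [0.5, 1.4, -0.0]
tcp_pos: [0.5009, 0.1832, 0.0643]
wrist_force: [-0.4, 1.2, 0.4]
```

```bash
for i in 1 2 3; do python3 -m jog '[[1,-0.001,0,0,0],[1,0,0,0,0],[1,0,0,0,0]]'|grep -E "tcp|wrist"; done
```

```text
tcp_pos: [0.5008, 0.1828, 0.0643]
wrist_force: [0.0, 6.1, 0.6]
tcp_pos: [0.5008, 0.1825, 0.0644]
wrist_force: [-0.3, 7.2, -0.2]
tcp_pos: [0.5008, 0.1823, 0.0645]
wrist_force: [0.1, 9.6, -0.1]
```

The lock holds at about 9 N. I'll retreat and check.

```bash
python3 -m jog '[[1,0.005,0,0,0],[1,0.01,0,0,0],[1,0.01,0,0,0],[1,0,0,-0.02,0],[1,0,0,-0.03,0]]'|grep -E "tcp|wrist"; python3 -m jog '[[1,0,0,-0.03,0],[1,0,0,0,0],[1,0,0,0,0],[1,0,0,0,0]]'; python3 - <<'E'
from h import *
import cv2
c=env.read_camera("scene")
a=cv2.resize(c["img"][180:290,230:420,::-1],None,fx=4,fy=4,interpolation=cv2.INTER_CUBIC)
cv2.imwrite("pics/f.png",cv2.convertScaleAbs(a,alpha=1.5))
E
```

```text
tcp_pos: [0.5, 0.2052, 0.1118]
wrist_force: [-0.4, -0.3, 0.1]
clock: 19.65
tcp_pos: [0.5023, 0.2052, 0.1439]
orientation: [0.0, 0.732, 0.681, -0.0]
wrist_force: [0.4, 0.5, -0.8]
finger_gap: 0.0002
grip_force: 0.0
```

View pics/f.png

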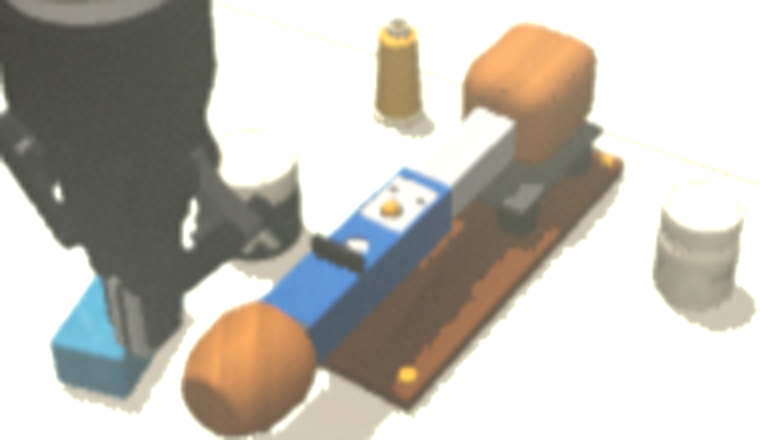

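The button is up in the plate hole at crop (391,207), the bystanders stand where they were, and the gripper is clear of everything.

```bash
python3 -c "
from workcell import env
print(env.hand_in())"
```

```text
the job is handed in; nothing more can be done
None
```

The shoe tree is one hole longer, about 31 mm out, with the button up in the next hole; the lock held against about 9 N on the toe, nothing around it was disturbed, and the job is handed in (no verdict was returned).

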